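Slide the sample jar to the reading head until the sled clicks in

TASK

Push the blue sled that carries the little amber jar along its rail with a fingertip until it clicks into the catch of the reading head and stays there, without running on past the catch. Push on the black pad at the sled's end, never on the jar: it stays untouched in its hole, and the other things on the table are left alone. Then take the hand clear.

Things in the scene. Friction and masses are not known exactly. Their poses are not given: they have to be found in the camera images.
- sled (a joint): how far the sled has been pushed along its rail, in m, 0 at the start, 0.23 at most, growing in the direction of +y of sled_center. The sled cannot be lifted off or turned; it moves only along the rail, with about 1.2 N of friction, and stays where it is left
- sled_center (a point): middle of the top of the blue sled, 60 mm above the table; a solid block 100 mm along the rail, 100 mm across, underside 14 mm above the table, yellow lines at its middle; y axis along the rail in the direction of pushing, x across it towards the reading head, z up. The rail is 130 mm wide, at most 14 mm high, and runs on 60 mm or more behind the sled, with nothing standing there
- push_face (a point): middle of the black rubber pad on the sled's rear end face, the face to push (90 mm wide, 40 mm tall, 17 to 57 mm above the table); it lies 53 mm behind sled_center (towards -y), 37 mm above the table; same axes as sled_center
- stop_mark (a point): the point on the rail's centre line, 60 mm above the table, where sled_center lies once the sled sits in the catch; same axes as sled_center (y along the rail). It is in line with the yellow line on the reading head's top
- head_top (a point): middle of the top of the fixed reading head, a grey and white box 50 x 60 mm, 80 mm tall, beside the rail; 100 mm to the +x side of stop_mark, 80 mm above the table, same axes; a yellow line on it shows where along the rail the sled belongs
- catch_ball (a point): brass ball, 10 mm, on a spring at the head's foot, riding over two steel ridges on the sled's side. Resistance starts 12 mm before the seat, climbs to about 7 N and drops away 6 mm before it; from there the ball pulls the sled in by itself. Pushing on past the seat meets about 12 N, and the sled jumps out about 10 mm beyond. Point at the ball's centre, 32 mm above the table
- sample_mid (a point): middle of the amber jar with black lid, 38 mm across, 55 mm tall, standing loose and upright in the 41 mm wide, 30 mm deep hole in the middle of the sled; its lid stands 25 mm above the sled, 85 mm above the table; origin 27 mm above its underside
- jar_a_mid (a point): bystander: white jar with black lid, 40 mm across, 65 mm tall, loose, upright on the table; origin at its centre, 32 mm up
- jar_b_mid (a point): bystander: white ceramic jar with black lid, 40 mm across, 65 mm tall, loose, upright on the table; origin at its centre, 32 mm up
- jar_c_mid (a point): bystander: black jar with black lid, 40 mm across, 65 mm tall, loose, upright on the table; origin at its centre, 32 mm up
- tumbler_mid (a point): bystander: tall clear drinking glass, 64 mm across, 140 mm tall, loose and upright; origin at its centre, 70 mm up
- flask_mid (a point): bystander: amber glass bottle with black cap, 60 mm across, 130 mm tall, loose and upright; origin at its centre, 65 mm up
- camera_mid (a point): bystander: camera in a black case, 70 x 125 mm, 79 mm tall, loose; origin at the middle of its body, 27 mm up
- spoon: bystander: white plastic measuring spoon lying flat, 22 x 133 mm, 5 mm thick; origin on its underside; long axis along its y
There are look-alikes about, which are no part of the job. What is shaped like the part that bears sample_mid but pink or yellow is not meant. Of the things that look like the part that bears stop_mark, take the one that is farthest from the robot's base at the start.

How it is judged:
On the way, in this order (a step that is already met when the one before it is completed fails the run):
1. a finger pushes the sled (contact force between the fingers and sled above 0.5 N), for 0.05 s.
2. the sled sits in the catch (y of sled_center in the frame of stop_mark between -0.0025 and 0.0025 m), for 0.2 s.
At the end, for the whole second after the job is handed in: the sled is at rest in the catch, within 2.5 mm of the stop mark along the rail, with the amber jar standing upright (within 0.15 rad) on the bottom of its hole (all of step 2 and velocity of joint sled between -0.005 and 0.005 m/s and horizontal distance between sample_mid and sled_center below 0.006 m and z of sample_mid in the frame of sled_center below 0.004 m and angle between sample_mid's own z axis and vertical below 0.15 rad); the robot touches nothing.
It fails at once if the sled runs on past the catch (more than 12 mm beyond the stop mark) (y of sled_center in the frame of stop_mark above 0.012 m).
It fails at once if the amber jar is touched by the fingers (over 1 N), lifted more than 8 mm or tipped over 0.3 rad (contact force between the fingers and sample above 1 N or z of sample_mid in the frame of sled_center above 0.0055 m or angle between sample_mid's own z axis and vertical above 0.3 rad).
It fails at once if a bystander is shifted by more than 20 mm or tipped over 0.4 rad (distance of any of jar_a_mid, jar_b_mid, jar_c_mid, tumbler_mid, flask_mid, camera_mid, spoon from where it was at the start of the episode above 0.02 m or angle between any of jar_a_mid, jar_b_mid, jar_c_mid, tumbler_mid, flask_mid, camera_mid's own z axis and vertical above 0.4 rad).
It also fails if it takes over 48 s, if anything falls off the work surface, if the arm or the gripper's body presses on something with over 40 N, if the wrist force passes 120 N, or if a joint passes its speed limit or range.

ROBOT

A 7-joint arm with a two-finger parallel gripper is mounted at the origin on the work surface. World frame = base frame: x ahead of the robot, y to its left, z up, the work surface at z = 0. Lengths are in m, angles in rad, forces in N, time in s.
With the tool pointing down it reaches from about 0.425 to 0.875 m from the base axis. Payload 4.7 kg.
Tool frame: the origin (TCP) lies midway between the tips of the shut fingers; the grasp point (between the pads) lies 19 mm behind it; z points along the fingers, x is the direction in which the jaws open and shut, and the axes are right-handed (so a half turn about z gives the same grasp; the last joint's range is limited). The gripper opens to 87 mm and grips with 3 to 60 N. Pads are 19 mm wide; open, the fingers measure 117 mm over their backs; the gripper's body (75 mm by 190 mm) begins 51 mm behind the grasp point.
Start: joints at [-1.186, 0.321, -0.07, 1.45, 0.023, 1.371, -0.057], TCP at [0.236, 0.606, 0.223] pointing down, gripper open.
Joint ranges: [-2.86, 2.86], [-0.3, 2.09], [-1.38, 1.24], [0.06, 2.45], [-1.56, 4.7], [0.09, 2.05], [-2.69, 2.69]. Speed limits (rad/s): [2.57, 2.57, 3.14, 3.14, 3.14, 3.14, 3.14].

INTERFACE

Orientations are given as a rotation vector (axis times angle).
In Python, from station import r, vision, nets gives the robot as it stands. The module is installed in compiled form; this text tells all that it offers.
- The arm moves only by the tool send_rows, never from a script. Its argument "commands" is a list of rows, each a list of 3 entries, a list of its own where there are three numbers: the shift along the tool's x, y, z as a fraction of full scale, then the turn about the tool's z as a fraction of full scale, then the gripper's target within -1 to 1 (shut at 1, half-way at 0, fully open at -1). A call has 1 to 10 rows; each row is the pose to reach, as a shift and turn from the pose measured when the call began, along the tool's axes at that moment; what a row does not reach only later rows make up. Full scale, the value 1, is 25 cm for a shift and pi/4 rad for a turn. A row lasts 1/12 s, in which the tool goes at most 41.7 mm and 7.16 degrees, less where a joint would pass 70% of its speed; a pose out of reach is approached as far as the arm can. A call with a number of a shift or a turn outside -1 to 1 is refused whole. A call with a gripper value outside its range is refused whole. The fingers move at their own pace and stop on an object; "squeeze" is the grip in N (left out, the last holds). Time passes only in rows, so rows that repeat a pose let the fingers close. It gives the time, the measured TCP pose, the force and the opening at its end, in the units of the state.
- r.get_obs(): the state, without advancing time (a new reading comes with each control period).
- vision.read_camera(name): name is "scene" or "top" or "wrist"; returns a dict with "image" (420x560x3 uint8, red, green, blue), "mtx" (3x3 intrinsics, pixels), "dist_coeffs" ([k1, k2, p1, p2, k3] as OpenCV has them; the pictures are not rectified), "R" (3x3) and "t" (3): a world point X has camera coordinates R X + t; the wrist camera has in their place "T_tool_cam" (4x4, takes a point from camera to tool coordinates, whose origin is the TCP and whose axes are the tool frame's). Camera axes: x right, y down, z forward; pixel columns grow to the right and rows downward; lengths in m; the calibration is good to about 2 mm. A picture is of the moment at which its call begins: read the wrist's pose just before it. There is no depth.
- r.close_job(): hands the job in, once; it reports no verdict.
Trained networks look in a picture, given as the dict that the camera call returned (one of the last four; its "shot" number tells which), for a name from the list of things; names that differ only in an ending like _2 or _b are one class to them, and where a whole thing is asked for, a point or a joint stands for the part that bears it (a point fixed in the world has none). Each returns a list of dicts, best first, with "confidence" (0 to 1); they miss things now and then, are a little off and sometimes report something else, mostly with a low value. They report only what shows in the picture. A call takes as long as a camera call. They do not tell look-alikes from the thing itself.
- nets.search_frame(label, picture): "position" ([x, y, z] in m, in the coordinates of the camera as it stood for that picture, good to about 4 mm: the middle of the surface that is visible of it).
- nets.cut_out(label, picture): "region" (420x560 bool, what is visible of it).
- nets.pinpoint(label, picture): "position" ([x, y, z] in m, in the coordinates of the camera as it stood for that picture, good to about 4 mm: a listed point, or the origin of a listed thing).
The state is a dict: "t": time; "joints": joint angles; "qvel": joint speeds; "joint_efforts": joint torques, N m; "tcp_pos": TCP position; "eef_rot": TCP orientation; "ft_force": force on the tool from outside, world axes, zero at the start; "ft_torque": the same for the moment, N m; "gripper_width": finger opening in m.
Only numpy, scipy, OpenCV 4.12 (cv2) and the standard library are available. Lean on these libraries where they do the work, as an engineer would, in place of code of your own. Each camera call takes 0.05 s, during which the arm holds its last target. There are 200 camera calls.

## Working session

There is one attempt and no reset: what is moved stays moved. The work goes in short steps, Python scripts to look and compute and a tool call to move; the robot and the scene stay as the last step left them, time stands still between calls to the robot, and variables do not carry over. Pictures are saved under pics/ and viewed, about 8 in all and at most 12, crops included, and the job is handed in when it is done.

Besides the shell and the picture viewer there is one more tool, called after "Call:" by a JSON object that holds its "method" and its "body". send_rows: Moves the arm, as the interface text tells. Shift numbers are shares of 25 cm and turn numbers shares of pi/4 rad, none past 1 either way. Its arguments: {"type":"object","properties":{"commands":{"type":"array"},"squeeze":{"type":"number"}},"required":["commands"]}

```bash
mkdir -p pics
cat > h.py <<'E'
import numpy as np, cv2
from scipy.spatial.transform import Rotation as Ro
from station import r, vision, nets
def T(p,o=None):
    if 'R' in p: R,t=np.array(p['R']),np.array(p['t']); return R.T,-R.T@t
    M=np.array(p['T_tool_cam']); Rt=Ro.from_rotvec(o['eef_rot']).as_matrix()
    return Rt@M[:3,:3], Rt@M[:3,3]+np.array(o['tcp_pos'])
def shot(n):
    o=r.get_obs(); p=vision.read_camera(n); return p,T(p,o)
def world(x,P): return P[0]@np.array(x)+P[1]
def ray(p,P,uv,z):
    q=cv2.undistortPoints(np.array([[uv]],float),np.array(p['mtx']),np.array(p['dist_coeffs']))[0,0]
    d=P[0]@np.array([q[0],q[1],1]); return P[1]+d*(z-P[1][2])/d[2]
def proj(p,P,X):
    R=P[0].T; return cv2.projectPoints(np.array(X,float).reshape(-1,3),cv2.Rodrigues(R)[0],-R@P[1],np.array(p['mtx']),np.array(p['dist_coeffs']))[0][:,0]
def save(p,f,im=None): cv2.imwrite('pics/'+f,cv2.cvtColor(p['image'] if im is None else im,cv2.COLOR_RGB2BGR))
E
python3 - <<'E'
from h import *
np.set_printoptions(precision=3,suppress=True)
o=r.get_obs(); print(o['tcp_pos'],o['eef_rot'],o['gripper_width'],o['t'])
print(Ro.from_rotvec(o['eef_rot']).as_matrix())
for n in ('scene','top'):
    p,P=shot(n); save(p,n+'.png'); print(n,P[1])
    for l in ('sled_center','push_face','stop_mark','head_top','catch_ball','sample_mid','jar_a_mid','jar_b_mid','jar_c_mid','tumbler_mid','flask_mid','camera_mid','spoon'):
        for d in nets.pinpoint(l,p)[:4]: 
            w=world(d['position'],P);print(l,round(d['confidence'],2),w,proj(p,P,w)[0].round())
E
```

```text
[0.235 0.605 0.221] [ 2.592  1.773 -0.002] 0.08723911130004441 0.0
[[ 0.362  0.932 -0.001]
 [ 0.932 -0.362 -0.002]
 [-0.002  0.    -1.   ]]
scene [ 1.194 -0.672  0.723]
sled_center 0.76 [ 0.539 -0.081  0.058] [250. 211.]
push_face 0.75 [ 0.523 -0.137  0.035] [228. 226.]
head_top 0.95 [0.668 0.005 0.08 ] [316. 211.]
head_top 0.85 [ 0.411 -0.332  0.08 ] [126. 227.]
head_top 0.57 [0.334 0.289 0.081] [293. 125.]
catch_ball 0.94 [ 0.369 -0.33   0.031] [121. 235.]
catch_ball 0.77 [0.627 0.021 0.033] [306. 217.]
catch_ball 0.72 [0.303 0.307 0.034] [290. 133.]
sample_mid 0.83 [ 0.364 -0.145  0.029] [185. 201.]
sample_mid 0.78 [ 0.534 -0.086  0.054] [247. 212.]
sample_mid 0.7 [ 0.55  -0.288  0.026] [183. 266.]
jar_a_mid 0.92 [0.483 0.132 0.034] [294. 176.]
jar_a_mid 0.41 [ 0.693 -0.151  0.069] [276. 253.]
jar_b_mid 0.65 [ 0.417 -0.025  0.034] [234. 189.]
jar_b_mid 0.52 [ 0.691 -0.149  0.07 ] [276. 252.]
jar_c_mid 0.85 [0.462 0.054 0.029] [268. 186.]
tumbler_mid 0.74 [ 0.694 -0.151  0.068] [276. 253.]
flask_mid 0.82 [0.802 0.17  0.06 ] [404. 213.]
camera_mid 0.8 [ 0.793 -0.032  0.025] [348. 26
[... 211 characters left out ...]
143. 299.]
head_top 0.57 [ 0.424 -0.026  0.032] [277. 266.]
catch_ball 0.85 [0.627 0.019 0.037] [261. 182.]
catch_ball 0.73 [0.302 0.314 0.033] [134. 313.]
catch_ball 0.7 [ 0.368 -0.327  0.032] [401. 292.]
sample_mid 0.79 [ 0.55  -0.282  0.027] [383. 217.]
sample_mid 0.57 [ 0.365 -0.137  0.027] [322. 292.]
jar_a_mid 0.69 [0.481 0.142 0.034] [209. 241.]
jar_b_mid 0.56 [ 0.423 -0.026  0.032] [277. 266.]
jar_b_mid 0.47 [ 0.621 -0.16   0.002] [333. 189.]
tumbler_mid 0.74 [ 0.689 -0.148  0.07 ] [331. 157.]
flask_mid 0.83 [0.801 0.176 0.063] [199. 108.]
flask_mid 0.36 [ 0.692 -0.148  0.071] [331. 155.]
camera_mid 0.88 [ 0.789 -0.029  0.031] [282. 119.]
spoon 0.68 [ 0.623 -0.159 -0.001] [332. 188.]
```

View pics/scene.png

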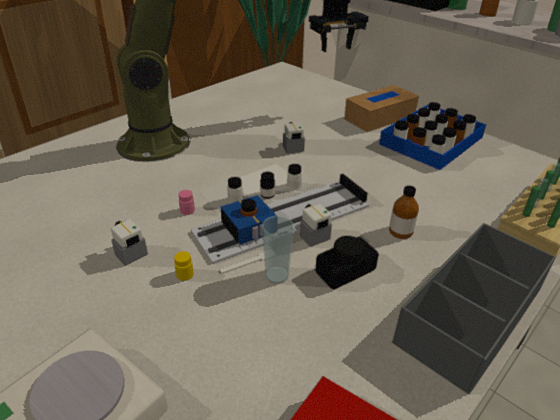

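View pics/top.png

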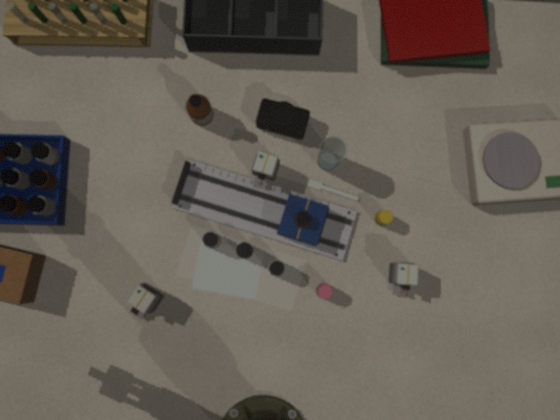

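Scene picture: the blue sled is at (250,215) with the amber jar in it at (249,207). The rail runs right and up to its end plate at (352,188).

Candidates:
- **Jars:** the amber jar at (249,207) is the one meant. The pink (186,202) and yellow (184,266) jars are look-alikes.
- **Heads:** (316,222), at 0.67 m from the base, is the farthest and stands beside the rail. (128,240) is at 0.53 m and (293,137) at 0.44 m, so both are look-alikes.

The top picture agrees: rail direction about 15.7° from world +y, and the chosen head at (265,165). I'll move over for a close wrist look.

Call:
{"method": "send_rows", "body": {"commands": [[[-0.58,0.97,0],1,1],[[-0.58,0.97,0],1,1],[[-0.58,0.97,0],1,1],[[-0.58,0.97,0],1,1],[[-0.58,0.97,0],1,1],[[-0.58,0.97,0],1,1],[[-0.58,0.97,0],1,1],[[-0.58,0.97,0],1,1],[[-0.58,0.97,0],1,1]], "squeeze": 40}}

```text
t: 2.15
tcp_pos: [0.4109, 0.3806, 0.223]
eef_rot: [-3.076, -0.639, -0.001]
ft_force: [-1.6, 0.4, 0.4]
gripper_width: 0.0349
```

Call:
{"method": "send_rows", "body": {"commands": [[[-0.04,0.98,0],0.87,1],[[-0.04,0.98,0],0.87,1],[[-0.04,0.98,0],0.87,1],[[-0.04,0.98,0],0.87,1],[[-0.04,0.98,0],0.87,1],[[-0.04,0.98,0],0.87,1],[[-0.04,0.98,0],0.87,1],[[-0.04,0.98,0],0.87,1]]}}

```text
t: 2.82
tcp_pos: [0.4999, 0.1509, 0.2232]
eef_rot: [-3.111, 0.432, -0.002]
ft_force: [1.1, 0.5, -0.0]
gripper_width: 0.0005
```

Run:
```python
from h import *
np.set_printoptions(precision=4,suppress=True)
p,P=shot('wrist'); o=r.get_obs(); print(o['t'],o['tcp_pos'],o['gripper_width'],'\n',np.array(p['T_tool_cam']),P[1]); save(p,'w1.png')
for l in ('sled_center','push_face','stop_mark','head_top','catch_ball','tumbler_mid'):
    for d in nets.pinpoint(l,p)[:2]:
        w=world(d['position'],P);print(l,round(d['confidence'],2),w,proj(p,P,w)[0].round())
```

```text
2.8667 [0.4991 0.1532 0.223 ] 0.0005012241628138802 
 [[ 1.      0.0009 -0.0003  0.0011]
 [-0.0007  0.9628  0.2702 -0.0741]
 [ 0.0005 -0.2702  0.9628 -0.163 ]
 [ 0.      0.      0.      1.    ]] [0.5209 0.2217 0.3864]
sled_center 0.75 [0.4841 0.1333 0.0346] [271. 205.]
head_top 0.8 [0.667  0.0093 0.0809] [464. 277.]
head_top 0.69 [0.3392 0.2879 0.0803] [ 76. 105.]
```

View pics/w1.png

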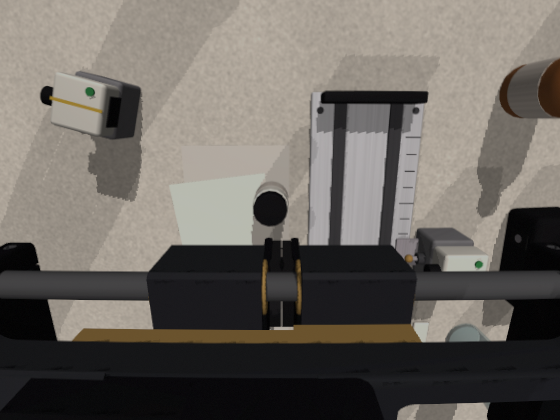

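The wrist picture shows the rail end plate at (372,97), the chosen head at (455,255) with the brass ball at (409,258), and a look-alike head at (95,103). I'll go behind the sled.

Call:
{"method": "send_rows", "body": {"commands": [[[0.4,1,0],0,1],[[0.4,1,0],0,1],[[0.4,1,0],0,1],[[0.4,1,0],0,1],[[0.4,1,0],0,1],[[0.4,1,0],0,1],[[0.4,1,0],0,1],[[0.4,1,0],0,1],[[0.4,1,0],0,1]]}}

```text
t: 3.92
tcp_pos: [0.5283, -0.1146, 0.2227]
eef_rot: [-3.112, 0.427, -0.0]
ft_force: [-0.1, 1.1, 1.1]
gripper_width: 0.001
```

Call:
{"method": "send_rows", "body": {"commands": [[[0,0.26,0],0,1],[[0,0.26,0],0,1],[[0,0.26,0],0,1],[[0,0.26,0],0,1]]}}

```text
t: 4.25
tcp_pos: [0.5109, -0.1763, 0.2226]
eef_rot: [-3.111, 0.426, -0.0]
ft_force: [1.2, 0.8, 0.5]
gripper_width: 0.0005
```

Run:
```python
from h import *
np.set_printoptions(precision=4,suppress=True)
p,P=shot('wrist'); o=r.get_obs(); print(o['t'],o['tcp_pos'],o['eef_rot'],o['ft_force'],P[1]); save(p,'w2.png'); np.savez('w2.npz',R=P[0],c=P[1],img=p['image'],mtx=p['mtx'],d=p['dist_coeffs'])
for l in ('sled_center','push_face','stop_mark','head_top','catch_ball','sample_mid','tumbler_mid'):
    for d in nets.pinpoint(l,p)[:2]:
        w=world(d['position'],P);print(l,round(d['confidence'],2),w,proj(p,P,w)[0].round())
```

```text
4.3 [ 0.5114 -0.1748  0.2225] [-3.111   0.4225 -0.0001] [0.7786 0.8925 0.2633] [ 0.5318 -0.1055  0.3858]
push_face 0.97 [ 0.5236 -0.1321  0.0366] [281. 146.]
push_face 0.65 [ 0.697  -0.1422  0.0734] [458. 111.]
stop_mark 0.27 [ 0.4235 -0.0215  0.0368] [159.  68.]
sample_mid 0.86 [ 0.3716 -0.1417  0.0271] [158. 189.]
sample_mid 0.67 [ 0.5371 -0.0849  0.0608] [281.  97.]
tumbler_mid 0.55 [ 0.6988 -0.1428  0.0692] [457. 111.]
```

View pics/w2.png

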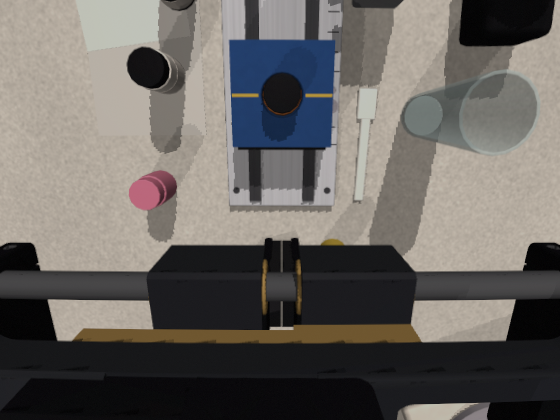

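Wrist view from behind shows the blue sled with corners near (230,41), (335,41), (331,147) and (233,147). Its yellow line is at row 96, the amber jar (black lid) at (282,93), and the rail's rear end at row 205. This is the right sled, with nothing behind it. I'll compute the poses.

Run:
```python
from h import *
np.set_printoptions(precision=4,suppress=True)
z=np.load('w2.npz'); p=dict(mtx=z['mtx'],dist_coeffs=z['d']); P=(z['R'],z['c'])
c=[ray(p,P,u,.06)[:2] for u in ((230,41),(335,41),(331.5,147),(232.5,147))]
fl,fr,br,bl=c; print(c)
print('w',np.linalg.norm(fl-fr),np.linalg.norm(bl-br),'l',np.linalg.norm(fl-bl),np.linalg.norm(fr-br))
y=(fl+fr-bl-br);y/=np.linalg.norm(y); x=fr-fl+br-bl;x/=np.linalg.norm(x)
m=sum(c)/4; print('center',m,'ydir',np.degrees(np.arctan2(y[1],y[0])),'xdir',np.degrees(np.arctan2(x[1],x[0])))
h=np.array([.6675,.006]); a=np.degrees(np.arctan2(y[1],y[0])); X=np.array([y[1],-y[0]])
s=h-.1*X; print('stop',s,'rel sled',(s-m)@X,(s-m)@y)
o=r.get_obs(); R=Ro.from_rotvec(o['eef_rot']).as_matrix(); print(R)
q=m-.053*y-np.array(o['tcp_pos'])[:2]; print('tcp->pushface along x,y',q@X,q@y)
```

```text
[array([ 0.5043, -0.0233]), array([ 0.5997, -0.0498]), array([ 0.5737, -0.1453]), array([ 0.4765, -0.1183])]
w 0.09901118428406583 0.10088188717579852 l 0.09902625628345553 0.09901466211734451
center [ 0.5386 -0.0842] ydir 74.20113263869844 xdir -15.556419108261066
stop [0.5713 0.0332] rel sled -0.00048322263333394936 0.1218819751478809
[[ 0.9636 -0.2675  0.0001]
 [-0.2675 -0.9636  0.0007]
 [-0.0001 -0.0007 -1.    ]]
tcp->pushface along x,y 0.0013711621681568652 0.0430312125678518
```

Size (99–101 mm), heading (74.2°) and lateral offset all agree with the description. Now descending behind the pad to z≈0.040.

Call:
{"method": "send_rows", "body": {"commands": [[[0,0,0.4],0,1],[[0,0,0.4],0,1],[[0,0,0.4],0,1],[[0.005,0,0.73],0,1],[[0.005,0,0.73],0,1],[[0.005,0,0.73],0,1],[[0.005,0,0.73],0,1]]}}

```text
t: 5.23
tcp_pos: [0.5106, -0.176, 0.0385]
eef_rot: [-3.113, 0.424, 0.008]
ft_force: [-0.6, 0.4, 0.2]
gripper_width: 0.0004
```

Call:
{"method": "send_rows", "body": {"commands": [[[0,-0.03,0],0,1],[[0,-0.06,0],0,1],[[0,-0.08,0],0,1],[[0,-0.1,0],0,1],[[0,-0.11,0],0,1],[[0,-0.11,0],0,1]]}}

```text
t: 5.73
tcp_pos: [0.5188, -0.1483, 0.0392]
eef_rot: [-3.112, 0.421, 0.006]
ft_force: [0.6, 0.3, 0.0]
gripper_width: 0.0005
```

Call:
{"method": "send_rows", "body": {"commands": [[[0,-0.008,0],0,1],[[0,-0.016,0],0,1],[[0,-0.024,0],0,1],[[0,-0.032,0],0,1],[[0,-0.04,0],0,1],[[0,-0.05,0],0,1],[[0,-0.06,0],0,1],[[0,-0.07,0],0,1],[[0,-0.08,0],0,1],[[0,-0.08,0],0,1]]}}

```text
t: 6.57
tcp_pos: [0.5244, -0.1281, 0.0391]
eef_rot: [-3.112, 0.42, 0.006]
ft_force: [0.6, 0.3, 0.2]
gripper_width: 0.0004
```

```bash
cat > m.py <<'E'
import sys
from h import *
np.set_printoptions(precision=4,suppress=True)
y=np.array([np.cos(np.radians(74.3)),np.sin(np.radians(74.3))]); X=np.array([y[1],-y[0]]); S=np.array([.5713,.0332])
o=r.get_obs(); t=np.array(o['tcp_pos']); f=np.array(o['ft_force'])
print(o['t'],'tcp rel stop x,y',(t[:2]-S)@X,(t[:2]-S)@y,t[2],'F along',f[:2]@y,f)
for n in ('wrist','scene','top'):
    p,P=shot(n); save(p,sys.argv[1]+n+'.png')
    for l in ('sled_center','push_face','head_top','catch_ball','sample_mid'):
        for d in nets.pinpoint(l,p)[:3]:
            w=world(d['position'],P); e=w[:2]-S
            if np.hypot(*e)<.25: print(n,l,round(d['confidence'],2),w,'rel stop',e@X,e@y,proj(p,P,w)[0].round())
np.savez(sys.argv[1]+'.npz',**{n:0 for n in ()})
E
python3 m.py a
python3 - <<'E'
import cv2,numpy as np
a=cv2.imread('pics/awrist.png');b=cv2.imread('pics/ascene.png')[140:300,170:420]
c=np.zeros((600,800,3),np.uint8);c[:330,:440]=cv2.resize(a,(440,330));c[340:596,:400]=cv2.resize(b,(400,256))
t=cv2.imread('pics/atop.png')[120:280,160:380];c[340:596,410:762]=cv2.resize(t,(352,256))
cv2.imwrite('pics/a.png',c)
E
```

```text
6.5667 tcp rel stop x,y -0.001559242023803532 -0.16794989219811268 0.039149444057217556 F along 0.40738698115182553 [0.5779 0.2607 0.1881]
wrist push_face 0.67 [ 0.5305 -0.1177  0.0347] rel stop 0.0015785972340486942 -0.15632196459027223 [285. 234.]
wrist sample_mid 0.81 [ 0.5424 -0.0665  0.0564] rel stop -0.0008762977580545681 -0.10376534090194403 [281. 141.]
scene sled_center 0.6 [ 0.541  -0.0634  0.0589] rel stop -0.003065216676522514 -0.10116250327120617 [256. 208.]
scene push_face 0.75 [ 0.5265 -0.1201  0.0353] rel stop -0.0016567783291561277 -0.15970606492522724 [235. 223.]
scene head_top 0.95 [0.668  0.0057 0.0791] rel stop 0.10049405627184671 -0.00034295326435266824 [316. 212.]
scene catch_ball 0.93 [0.6253 0.0215 0.03  ] rel stop 0.05515939471916637 0.003316934111482561 [306. 217.]
top sled_center 0.95 [ 0.5434 -0.0625  0.0588] rel stop -0.0009535103790631425 -0.09972307650074183 [294. 216.]
top push_face 0.73 [ 0.5265 -0.1161  0.0394] rel stop -0.0026761925947593837 -0.1558844452585442 [315. 225.]
top head_top 0.87 [0.6663 0.0131 0.0819] rel stop 0.09687351087946756 0.006342631150873774 [264. 163.]
top catch_ball 0.91 [0.6263 0.02   0.0387] rel stop 0.056555880142601656 0.002194131821400235 [261. 182.]
top sample_mid 0.6 [ 0.5476 -0.0636  0.0567] rel stop 0.003336200658804621 -0.09959100558138967 [294. 215.]
```

View pics/a.png

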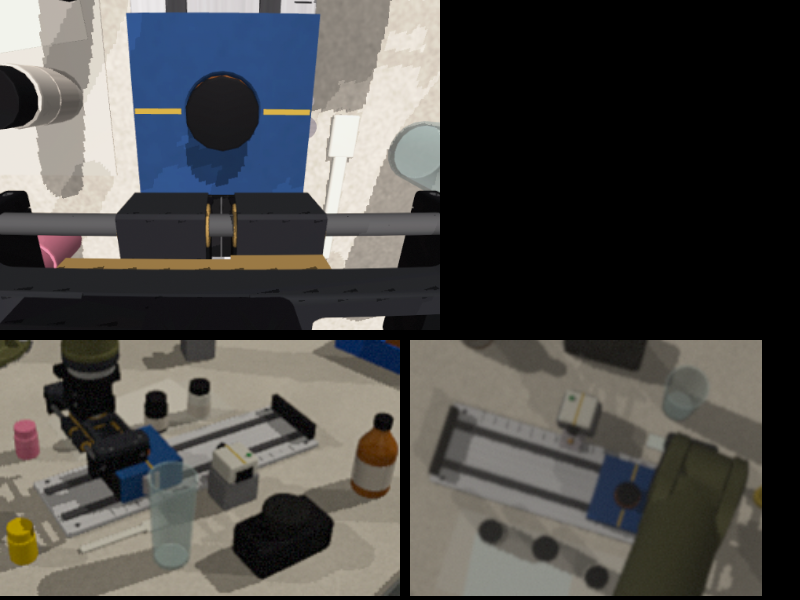

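The composite shows the finger behind the pad and the sled advanced about 20 mm. The jar is upright in the hole at wrist (222,110) and the bystanders are unmoved. Pushing on to about 20 mm short of the catch.

Call:
{"method": "send_rows", "body": {"commands": [[[0,-0.016,0],0,1],[[0,-0.032,0],0,1],[[0,-0.048,0],0,1],[[0,-0.064,0],0,1],[[0,-0.08,0],0,1],[[0,-0.096,0],0,1],[[0,-0.112,0],0,1],[[0,-0.128,0],0,1],[[0,-0.144,0],0,1],[[0,-0.16,0],0,1]]}}

```text
t: 8.3
tcp_pos: [0.5351, -0.0901, 0.0393]
eef_rot: [-3.113, 0.421, 0.005]
ft_force: [0.7, -2.1, -0.3]
gripper_width: 0.0008
```

Call:
{"method": "send_rows", "body": {"commands": [[[0.003,-0.016,0],0,1],[[0.003,-0.032,0],0,1],[[0.006,-0.048,0],0,1],[[0.006,-0.064,0],0,1],[[0.006,-0.08,0],0,1],[[0.006,-0.096,0],0,1],[[0.006,-0.112,0],0,1],[[0.006,-0.125,0],0,1],[[0.006,-0.135,0],0,1],[[0.006,-0.135,0],0,1]]}}

```text
t: 9.13
tcp_pos: [0.546, -0.057, 0.0393]
eef_rot: [-3.112, 0.42, 0.004]
ft_force: [-0.7, -0.5, 0.4]
gripper_width: 0.0001
```

```bash
python3 m.py b
python3 - <<'E'
import cv2,numpy as np
a=cv2.imread('pics/bwrist.png')[40:260,200:560]
cv2.imwrite('pics/b.png',cv2.resize(a,(800,489),interpolation=cv2.INTER_CUBIC))
E
```

```text
9.1333 tcp rel stop x,y 2.461684660118765e-05 -0.09367191973697814 0.039344482192027436 F along -0.6722876345594925 [-0.6649 -0.5114  0.4219]
wrist push_face 0.85 [ 0.5494 -0.0437  0.036 ] rel stop -0.00024257571846184503 -0.07990154728369762 [279. 231.]
wrist push_face 0.58 [0.5637 0.0014 0.0572] rel stop 0.0013108829433664652 -0.03262139465673966 [283. 148.]
wrist head_top 0.86 [0.6655 0.0095 0.0799] rel stop 0.09705127660371367 0.002693335610854843 [544.  60.]
wrist catch_ball 0.68 [0.6238 0.0215 0.0305] rel stop 0.053689289373511764 0.0029761838435905085 [386.  74.]
wrist sample_mid 0.96 [0.5663 0.0043 0.0564] rel stop 0.002985488414764625 -0.029212473293919322 [286. 141.]
scene sled_center 0.71 [0.5628 0.0076 0.055 ] rel stop -0.001299414569307928 -0.026931777280571695 [284. 201.]
scene push_face 0.57 [ 0.5454 -0.047   0.0371] rel stop -0.0032424324272924024 -0.08420909556014998 [263. 213.]
scene push_face 0.52 [ 0.6943 -0.1528  0.0678] rel stop 0.16874145311476468 -0.14574262415375314 [276. 254.]
scene head_top 0.73 [0.6648 0.0065 0.0811] rel stop 0.09724133406567237 -0.00043880283567682344 [316. 210.]
scene catch_ball 0.82 [0.6264 0.0203 0.0335] rel stop 0.05657832437461939 0.002499234465510843 [306. 217.]
scene sample_mid 0.5 [ 0.6913 -0.1484  0.0679] rel stop 0.1646635333758558 -0.14238752253098294 [277. 252.]
top sled_center 0.55 [0.5623 0.0068 0.0614] rel stop -0.0015460361654453304 -0.027848163079055452 [265. 208.]
top head_top 0.86 [0.67   0.0122 0.08  ] rel stop 0.10073291862205037 0.006449654417691515 [264. 162.]
top catch_ball 0.76 [0.6264 0.0173 0.0372] rel stop 0.05732836782774417 -0.000423353535181876 [262. 183.]
top catch_ball 0.64 [0.562  0.0031 0.0611] rel stop -0.0008046797524412153 -0.031497294442765715 [267. 208.]
top sample_mid 0.52 [0.5621 0.0076 0.0571] rel stop -0.0019425545651536372 -0.02710952218513397 [265. 208.]
```

View pics/b.png

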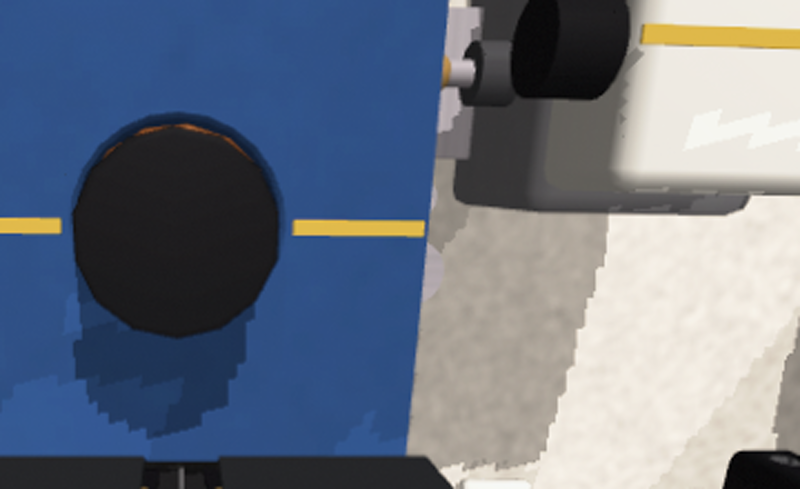

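The crop shows the sled's yellow line at crop row ~228 and the head's line at crop row ~35, both clearly visible. I'll convert both to rail coordinates.

```bash
cat > line.py <<'E'
from h import *
np.set_printoptions(precision=4,suppress=True)
y=np.array([np.cos(np.radians(74.3)),np.sin(np.radians(74.3))]); X=np.array([y[1],-y[0]]); S=np.array([.5713,.0332])
def yline(p,P,verbose=True):
    # centroids of yellow pixels, sled line (z=.06) and head line (z=.08), per band of columns
    hsv=cv2.cvtColor(p['image'],cv2.COLOR_RGB2HSV); m=cv2.inRange(hsv,(18,110,90),(32,255,255)); m[225:]=0
    n,_,st,ce=cv2.connectedComponentsWithStats(m)
    for i in range(1,n):
        if st[i,4]>40:
            for z in (.06,.08):
                e=ray(p,P,ce[i],z)[:2]-S; print(ce[i].round(1),st[i,:5],'z',z,'x,y rel S',e@X,e@y)
E
python3 - <<'E'
from line import *
o=r.get_obs();p,P=shot('wrist'); t=np.array(o['tcp_pos'])[:2]-S; print(o['t'],'tcp',t@X,t@y); yline(p,P)
E
```

```text
10.0333 tcp -0.0001905403141673354 -0.09475832892648642
[524.   52.3] [489  47  71  11 614] z 0.06 x,y rel S 0.10277669402867141 0.007944833751246121
[524.   52.3] [489  47  71  11 614] z 0.08 x,y rel S 0.08847649931500824 0.003915541814900531
[198.8 138.8] [169 135  59   8 383] z 0.06 x,y rel S -0.036014200343365554 -0.02935848257652033
[198.8 138.8] [169 135  59   8 383] z 0.08 x,y rel S -0.03080815537739173 -0.02814501393821159
[362.8 139.8] [333 137  59   7 385] z 0.06 x,y rel S 0.0366655317652395 -0.029377076082542475
[362.8 139.8] [333 137  59   7 385] z 0.08 x,y rel S 0.03165687006204226 -0.028160994236886137
```

Call:
{"method": "send_rows", "body": {"commands": [[[0,-0.012,0],0,1],[[0,-0.024,0],0,1],[[0,-0.036,0],0,1],[[0,-0.048,0],0,1],[[0,-0.06,0],0,1],[[0,-0.068,0],0,1],[[0,-0.072,0],0,1],[[0,-0.072,0],0,1]]}}

```text
t: 10.75
tcp_pos: [0.5504, -0.04, 0.0393]
eef_rot: [-3.112, 0.42, 0.005]
ft_force: [0.0, 0.4, 0.5]
gripper_width: 0.0006
```

```bash
cat > chk.py <<'E'
from line import *
o=r.get_obs();p,P=shot('wrist'); t=np.array(o['tcp_pos'])[:2]-S; f=np.array(o['ft_force'])[:2]; print(o['t'],'tcp',t@X,t@y,'F',f@y); yline(p,P); save(p,'last.png')
E
python3 chk.py
```

```text
10.75 tcp -0.0002874466642519183 -0.07608739828063109 F 0.34608295181304705
[519.9 106.5] [481 102  79  10 621] z 0.06 x,y rel S 0.10499497615031887 0.0046790023607842755
[519.9 106.5] [481 102  79  10 621] z 0.08 x,y rel S 0.09036577155479167 0.0037232236127048624
[198. 141.] [169 138  59   7 413] z 0.06 x,y rel S -0.03656088657780697 -0.0117008078742909
[198. 141.] [169 138  59   7 413] z 0.08 x,y rel S -0.031299972032740236 -0.010355047351604169
[360.9 142.1] [333 139  59   7 393] z 0.06 x,y rel S 0.03575327527125619 -0.011713016072540517
[360.9 142.1] [333 139  59   7 393] z 0.08 x,y rel S 0.03085327336249478 -0.010365540166873516
```

Remaining 15.4 mm; the catch should let go after about 9.4 mm. Going slowly.

Call:
{"method": "send_rows", "body": {"commands": [[[0,-0.004,0],0,1],[[0,-0.008,0],0,1],[[0,-0.012,0],0,1],[[0,-0.016,0],0,1],[[0,-0.02,0],0,1],[[0,-0.024,0],0,1],[[0,-0.028,0],0,1],[[0,-0.03,0],0,1],[[0,-0.032,0],0,1]]}}

```text
t: 11.55
tcp_pos: [0.5516, -0.0349, 0.0393]
eef_rot: [3.111, -0.423, -0.007]
ft_force: [-3.0, -6.4, 2.3]
gripper_width: 0.0007
```

```bash
python3 chk.py
```

```text
11.55 tcp -0.0005109898960177888 -0.07085274773918887 F -6.978580738477508
[519.9 120.9] [480 117  80   9 636] z 0.06 x,y rel S 0.10587577750278096 0.0036846796889400124
[519.9 120.9] [480 117  80   9 636] z 0.08 x,y rel S 0.09110336718686496 0.0036707109364387315
[198.1 142. ] [169 139  59   7 412] z 0.06 x,y rel S -0.03660370417880492 -0.0067646836810164425
[198.1 142. ] [169 139  59   7 412] z 0.08 x,y rel S -0.03132214270225646 -0.005307905657931976
[362.4 143. ] [333 140  59   7 407] z 0.06 x,y rel S 0.03630099963542724 -0.006825961671483667
[362.4 143. ] [333 140  59   7 407] z 0.08 x,y rel S 0.03132123185548708 -0.005360558777801539
```

Call:
{"method": "send_rows", "body": {"commands": [[[0,-0.012,0],0,1],[[0,-0.014,0],0,1],[[0,-0.016,0],0,1],[[0,-0.018,0],0,1],[[0,-0.02,0],0,1],[[0,-0.022,0],0,1],[[0,-0.024,0],0,1],[[0,-0.026,0],0,1]]}}

```text
t: 12.27
tcp_pos: [0.5537, -0.0271, 0.0392]
eef_rot: [3.113, -0.421, -0.006]
ft_force: [0.2, 0.4, 0.3]
gripper_width: -0.0001
```

```bash
python3 chk.py
```

```text
12.2667 tcp -0.0006354120742729096 -0.06278243120146479 F 0.46015737217179653
[198.7 136. ] [169 133  60   7 411] z 0.06 x,y rel S -0.0363710018631008 0.0038365627648597462
[198.7 136. ] [169 133  60   7 411] z 0.08 x,y rel S -0.03115505891270202 0.004903530954914515
[362.9 137. ] [334 134  59   7 411] z 0.06 x,y rel S 0.0361453348063472 0.003835913284999086
[362.9 137. ] [334 134  59   7 411] z 0.08 x,y rel S 0.03116070932661525 0.004902972834657346
[518.8 142.8] [477 139  83   9 614] z 0.06 x,y rel S 0.10713073938918344 0.0022719473180662897
[518.8 142.8] [477 139  83   9 614] z 0.08 x,y rel S 0.09216089526432898 0.0035590033898987477
```

It clicked in: force dropped to 0, and the sled line is within 0.3 mm of the head line. Backing off and up.

Call:
{"method": "send_rows", "body": {"commands": [[[0,0.04,0],0,1],[[0,0.08,0],0,1],[[0,0.12,0],0,1],[[0,0.16,0],0,1],[[0,0.16,-0.2],0,1],[[0,0.16,-0.4],0,1],[[0,0.16,-0.6],0,1],[[0,0.16,-0.7],0,1],[[0,0.16,-0.7],0,1],[[0,0.16,-0.7],0,1]]}}

```text
t: 13.15
tcp_pos: [0.5459, -0.0673, 0.2182]
eef_rot: [-3.111, 0.423, -0.005]
ft_force: [0.8, 0.4, 0.0]
gripper_width: 0.0005
```

```bash
python3 chk.py
python3 - <<'E'
from h import *
np.set_printoptions(precision=3,suppress=True)
p,P=shot('scene'); save(p,'end.png')
for l in ('sled_center','sample_mid','jar_a_mid','jar_b_mid','jar_c_mid','tumbler_mid','flask_mid','camera_mid','spoon'):
    for d in nets.pinpoint(l,p)[:2]: print(l,round(d['confidence'],2),world(d['position'],P))
a=cv2.imread('pics/last.png')[:260];b=cv2.imread('pics/end.png')[120:300,150:430]
c=np.zeros((600,560,3),np.uint8);c[:260]=a;c[262:600]=cv2.resize(b,(526,338))[:, :].copy() if 0 else cv2.copyMakeBorder(cv2.resize(b,(526,338)),0,0,0,34,cv2.BORDER_CONSTANT)
cv2.imwrite('pics/endc.png',c)
E
```

```text
13.15 tcp 0.0026887600705999956 -0.10360830970009355 F 0.6124124377154215
[388.7  82.1] [361  81  55   4 170] z 0.06 x,y rel S 0.10690001922717073 0.005835604703025171
[388.7  82.1] [361  81  55   4 170] z 0.08 x,y rel S 0.10043394224364799 0.0036130188088152565
[239.  83.] [226  82  27   3  81] z 0.06 x,y rel S -0.036761061862930176 0.003918074737251189
[239.  83.] [226  82  27   3  81] z 0.08 x,y rel S -0.03428629271459574 0.0018148276385391044
[315.2  83.3] [302  82  26   4  86] z 0.06 x,y rel S 0.03614382349389168 0.003996320024811802
[315.2  83.3] [302  82  26   4  86] z 0.08 x,y rel S 0.034081306988450404 0.001888203276843901
sled_center 0.92 [0.573 0.039 0.058]
sample_mid 0.96 [ 0.547 -0.288  0.024]
sample_mid 0.61 [0.569 0.037 0.053]
jar_a_mid 0.48 [0.485 0.134 0.032]
jar_b_mid 0.58 [ 0.421 -0.026  0.035]
jar_c_mid 0.52 [0.462 0.055 0.034]
jar_c_mid 0.51 [0.569 0.035 0.054]
tumbler_mid 0.79 [ 0.694 -0.152  0.067]
flask_mid 0.88 [0.805 0.174 0.06 ]
camera_mid 0.96 [ 0.791 -0.029  0.026]
camera_mid 0.63 [0.458 0.054 0.031]
spoon 0.58 [ 0.617 -0.162  0.002]
```

View pics/endc.png

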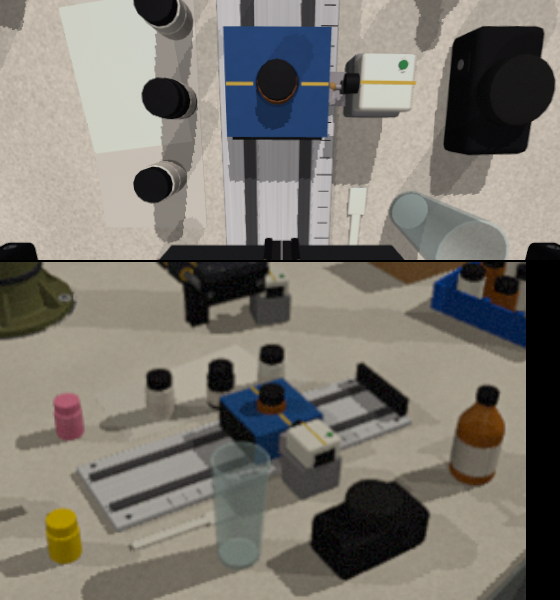

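The final pictures show the sled's yellow line (row 83) in line with the head's (row 82) and the amber jar upright at (277,80). All bystanders are in place and the hand is clear above. Handing in.

```bash
python3 -c "
from station import r
print(r.close_job())"
```

```text
the job is handed in; nothing more can be done
None
```

The blue sled is seated in the catch of the reading head beside the rail, and I handed the job in at about 14 s of the 48 s allowed. I pushed it about 122 mm with the shut fingertips on the black pad. The wrist force rose to about 7 N, then dropped to zero as it clicked in. I then backed the hand off and raised it to about 0.22 m.

**Last checks:**
- **Seat:** the sled's yellow line lies within about 0.4 mm of the head's line along the rail, measured before and after the hand withdrew. The sled did not run past the catch.
- **Amber jar:** it stands upright in its hole in the final pictures.
- **Bystanders:** the network's positions agree with those at the start to within about 5 mm, which is about its own error.
- **Disagreement:** single network readings of the head's position along the rail scattered by up to about 7 mm, so I used the measured yellow lines and the force drop instead.

The hand-in reported no verdict.

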